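# Unhook a hanging tube bin from the bench rail

### The job

The sample tubes in the magenta bin are needed on the white bench pad. Take the bin by its front hand grip and tip its front up until its foot has come out from under the lower bar, its rear lip still resting on the rail; then lift the lip off the rail without wrenching it and set the bin down gently, standing flat well on the pad. Spill no tubes, and leave the other two bins, the tip rack and the bottle as they are.

Things in the scene. Friction and masses are not known exactly. Their poses are not given: they have to be found in the camera images.
- bin_centre (a point): Magenta plastic hanging bin, open on top, 100 mm wide (y), 75 mm high, 0.1 to 0.21 kg empty. Point on its middle plane, 37.5 mm above the underside. Axes: x to the rear (to the rack), y across, z up. Flat floor from x = -45 to +65 mm, where the upright back wall stands. The front wall leans out by 30 deg: x = -45 mm at the underside to -81 mm at its top edge, 62 mm up.
- bin_grip (a point): Centre of the magenta bin's hand grip, at (-74, 0, +11.5) mm from bin_centre, same axes: the top 30 mm of the leaning front wall, thickened to 9 mm, 76 mm wide. Its slab rises 30 deg off the vertical, towards -x. Pinch it across the 9 mm with fingers tilted along the slab: one inside the bin (45 mm of wall below this point), one outside. Hung, it is 153 mm above the bench.
- bin_lip (a point): Inner corner of the hanging lip at the magenta bin's back, at (+77, 0, +33.5) mm from bin_centre, same axes. A flange, 84 mm wide, runs 16 mm back from the top of the wall, underside at this height, and ends in a nib 4 mm thick that points 10 mm down behind the rail. 12 mm lie between wall and nib. As the front tips up the nib swings forward onto the rail: let the bin slide back 3 to 6 mm.
- bin_foot (a point): Top rear edge of the foot tongue at the magenta bin's lower rear edge, at (+75, 0, -33.5) mm from bin_centre, same axes: 50 mm wide, 4 mm thick, jutting 10 mm behind the back wall. Hung, it reaches under the rack's lower bar with 2 mm of play, which stops a straight lift. It is out from under the bar at a tilt of about 14 deg; the nib binds on the rail beyond about 30 deg.
- magenta_bin: The same magenta bin: origin at the centre of its underside (37.5 mm below bin_centre), axes as bin_centre. Hung, its underside is 104 mm and its top 179 mm above the bench.
- ledge (a point): Middle of the top edge of the rack's hanging rail, 175 mm above the bench. Axes: x level, away from the robot, y along the rail, z up. Bins hang on the -x side, fronts to -x, turned like the rack. The rail is an upright aluminium strip 4 mm thick (x = -2 to +2 mm), 28 mm tall, 380 mm long. A hung bin's lip point is at x = +2, z = 0 mm here.
- lower_bar (a point): Lower front edge (middle) of the rack's lower anti-lift bar, axes as ledge: a level strip 4 mm thick and 20 mm tall, 110 to 130 mm above the bench, front face at this point (10 mm nearer the fronts than the rail's middle). The backs of the hung bins lean on its front face, their foot tongues reach under it.
- rack: Low fixed bench rack, 400 mm wide, white uprights and feet at both ends, for three bins 116 mm apart with 16 mm between neighbours, the colours in any order. Origin on the bench below the middle of the rail, axes as ledge.
- pad: White bench pad, 220 x 190 x 2 mm, fixed flat on the bench. Origin at the centre of its underside; x along the 220 mm side, z up.
- blue_bin: Blue hanging bin, same shape as the magenta one, hung on the same rail; stays. Origin at the centre of its underside.
- yellow_bin: Yellow hanging bin, same shape, hung on the same rail; stays. Origin at the centre of its underside.
- tip_rack: Loose box of pipette tips, clear with a magenta tray, 125 x 85 x 77 mm, on the bench to the robot's left; stays. Origin at the centre of its underside.
- reagent_bottle: Loose glass bottle with a blue cap, 72 mm diameter, 150 mm high, on the bench beyond the pad; stays. Origin at the centre of its underside.
- tube0_mid (a point): Middle of one of three loose capped sample tubes (13 mm diameter, 46 mm long, 12 g, green cap) lying on the floor of the magenta bin; they roll.
- tube1_mid (a point): Middle of one of three loose capped sample tubes (13 mm diameter, 46 mm long, 12 g, green cap) lying on the floor of the magenta bin; they roll.
- tube2_mid (a point): Middle of one of three loose capped sample tubes (13 mm diameter, 46 mm long, 12 g, green cap) lying on the floor of the magenta bin; they roll.
There are look-alikes about, which are no part of the job. What is meant by the magenta_bin is not green, and is the larger of those in its own colour.

How it is judged:
By the outcome, as a careful person would: the job done as asked, in the order asked, and still so for the second after the job is handed in, with the robot touching nothing.
It also fails if it takes over 64 s, if anything falls off the work surface, if the arm or the gripper's body presses on something with over 40 N, if the wrist force passes 120 N, or if a joint passes its speed limit or range.

### The arm

A 6-joint arm with a two-finger parallel gripper is mounted at the origin on the work surface. World frame = base frame: x ahead of the robot, y to its left, z up, the work surface at z = 0. Lengths are in m, angles in rad, forces in N, time in s.
With the tool pointing down it reaches from about 0.3 to 0.775 m from the base axis. Payload 14.6 kg.
Tool frame: the origin (TCP) lies at the very end of the fingers, on their centre line; the grasp point (between the pads) lies 19 mm behind it; z points along the fingers, y is the line along which they close (so a half turn about z gives the same grasp; the last joint's range is limited). The gripper opens to 94 mm and grips with 3 to 60 N. Pads are 16 mm wide; open, the fingers measure 119 mm over their backs; the gripper's body (75 mm by 177 mm) begins 78 mm behind the grasp point.
Start: joints at [1.225, 0.3, 1.521, -0, 1.321, -0.067], TCP at [0.151, 0.529, 0.205] pointing down, gripper open.
Joint ranges: [-3.03, 3.03], [-0.79, 2.21], [0.23, 2.52], [-1.04, 4.18], [0, 3.07], [-2.55, 2.55]. Speed limits (rad/s): [2.22, 2.22, 2.57, 3.14, 3.14, 3.14].

### API

Orientations are given as [roll, pitch, yaw] about the fixed x, y, z axes, in that order (R = Rz(yaw) Ry(pitch) Rx(roll)).
In Python, from station import ctrl gives the robot as it stands.
- The arm moves only by the tool carry_out, never from a script. Its argument "motion" is text: rows parted by semicolons, each of 7 numbers parted by spaces: the shift along the world's x, y, z in m, then the turn, a rotation vector about the world's x, y, z in degrees, then the closure in counts, from 0 (fully open) to 255 (shut). In form: dx dy dz wx wy wz hand; .... A call has 1 to 20 rows; each row shifts and turns the commanded pose from where the row before left it; what a row does not reach is not made up. A row lasts 1/12 s, in which the tool goes at most 41.7 mm and 7.16 degrees, less where a joint would pass 70% of its speed; a pose out of reach is approached as far as the arm can. A call is refused whole if a number of a shift passes 0.0417 or a number of a turn 7.16, either way. A call with a gripper value outside its range is refused whole. The fingers move at their own pace and stop on an object; "grip_force" is the grip in N (left out, the last holds). Time passes only in rows, so rows that do not move let the fingers close. It gives the time, the measured TCP pose, the force, the opening and the grip force at its end, in the units of the state.
- ctrl.get_obs(): the state, without advancing time (a new reading comes with each control period).
- ctrl.camera(name): name is "scene" or "top"; returns a dict with "pixels" (420x560x3 uint8, red, green, blue), "range_z" (420x560 float32, m along the optical axis (not along the pixel's ray), 0 where there is no reading), "K" (3x3 intrinsics, pixels), "dist" ([k1, k2, p1, p2, k3] as OpenCV has them; the pictures are not rectified), "position" and "attitude" of the camera in the world. Camera axes: x right, y up, looking along -z (the intrinsics and any distortion apply to the point x, -y, -z); pixel columns grow to the right and rows downward; lengths in m; the calibration is good to about 2 mm. A picture is of the moment at which its call begins.
- ctrl.hand_in(): hands the job in; it is judged then, once.
The state is a dict: "time_s": time; "qpos": joint angles; "joint_vel": joint speeds; "tau": joint torques, N m; "ee_pos": TCP position; "eef_rot": TCP orientation; "force": force on the tool from outside, world axes, zero at the start; "moment": the same for the moment, N m; "grip_width": finger opening in m; "grip_force": force on a finger pad.
Only numpy, scipy, OpenCV 4.12 (cv2) and the standard library are available. Lean on these libraries where they do the work, as an engineer would, in place of code of your own. Each camera call takes 0.05 s, during which the arm holds its last target. There are 200 camera calls.

## Working session

There is one attempt and no reset: what is moved stays moved. The work goes in short steps, Python scripts to look and compute and a tool call to move; the robot and the scene stay as the last step left them, time stands still between calls to the robot, and variables do not carry over. Pictures are saved under pics/ and viewed, at most 10 in all, crops included, and the job is handed in when it is done.

Besides the shell and the picture viewer there is one more tool, called by a JSON object that holds its "op" and its "data". carry_out: Moves the arm, as the interface text tells. Its arguments: {"type":"object","properties":{"motion":{"type":"string"},"grip_force":{"type":"number"}},"required":["motion"]}

```bash
mkdir -p pics; ls; cat > h.py <<'E'
import numpy as np, cv2
from station import ctrl
def cam(n):
    c=ctrl.camera(n); return c
def world(c):
    h,w=c["range_z"].shape
    u,v=np.meshgrid(np.arange(w),np.arange(h))
    p=cv2.undistortPoints(np.stack([u,v],-1).reshape(-1,1,2).astype(float),np.array(c["K"]),np.array(c["dist"])).reshape(h,w,2)
    z=c["range_z"]
    P=np.stack([p[...,0]*z,-p[...,1]*z,-z],-1)
    return P@Rm(c["attitude"]).T+np.array(c["position"])
def Rm(a):
    a=np.array(a,float)
    if a.shape==(3,3): return a
    from scipy.spatial.transform import Rotation as R
    return R.from_euler('xyz',a).as_matrix() if a.size==3 else R.from_quat(a).as_matrix()
E
python3 - <<'E'
from h import *
for n in("scene","top"):
    c=cam(n); cv2.imwrite(f"pics/{n}0.png",c["pixels"][...,::-1]); print(n,c["K"],c["dist"],c["position"],c["attitude"])
    np.savez(f"{n}0.npz",**{k:np.array(v) for k,v in c.items()})
print(ctrl.get_obs())
E
```

```text
pics
scene [[479.9392233    0.         280.19925405]
 [  0.         479.9392233  204.07836137]
 [  0.           0.           1.        ]] [-0.03887114  0.          0.          0.          0.        ] [ 1.45273249 -0.40102888  0.88169726] [ 0.91739645 -0.02286697  1.11637419]
top [[445.78562028   0.         283.80388821]
 [  0.         445.78562028 214.6940565 ]
 [  0.           0.           1.        ]] [-0.0107738  0.         0.         0.         0.       ] [0.47196344 0.04135497 1.20240428] [ 0.1076183   0.00256625 -1.55806053]
{'time_s': 0.1, 'qpos': array([ 1.22538822e+00,  3.00403175e-01,  1.52146770e+00, -2.43743551e-06,
        1.32068362e+00, -6.65956372e-02]), 'joint_vel': array([ 6.34724655e-05,  3.48458205e-04, -1.79386410e-03,  9.04465929e-04,
       -2.96446173e-05,  6.97089646e-04]), 'tau': array([ 1.42714485e-03, -5.32641685e+01, -3.53278327e+01,  7.09610875e-02,
        2.35478691e-02, -6.90165109e-06]), 'ee_pos': array([0.15129766, 0.52856225, 0.20497155]), 'eef_rot': array([-3.14063279e+00, -6.16510829e-05,  2.86278076e+00]), 'force': array([1.0068537 , 0.18910618, 0.03836558]), 'moment': array([0.05821727, 0.00318044, 0.03437757]), 'grip_force': 0.0, 'grip_width': 0.09383570635155297}
```

View pics/scene0.png

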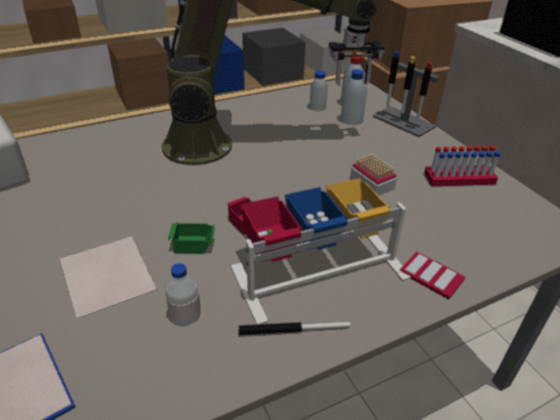

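View pics/top0.png

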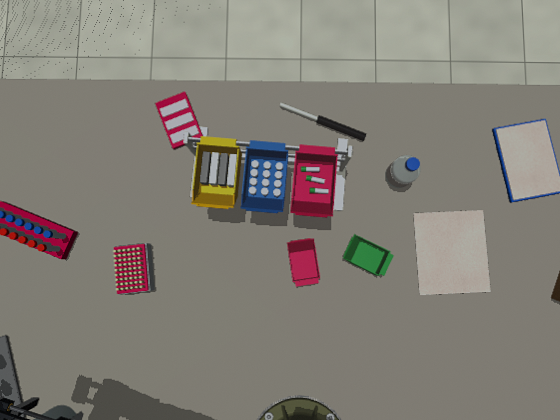

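The top view shows the magenta bin hung rightmost at about (315,182). A smaller magenta decoy sits at (303,262) and a green one at (368,255). The plain pad is at (452,252), the blue-edged look-alike at (527,160) and the bottle at (405,170). The scene view agrees.

```bash
cat > m.py <<'E'
from h import *
T=dict(np.load("top0.npz")); S=dict(np.load("scene0.npz"))
def hsv(c): return cv2.cvtColor(c["pixels"],cv2.COLOR_RGB2HSV).astype(int)
for n,c in(("top",T),("scene",S)):
    W=world(c); H=hsv(c)
    mag=(((H[...,0]>160)|(H[...,0]<3))&(H[...,1]>150)&(H[...,2]>60))
    k,l,st,ce=cv2.connectedComponentsWithStats(mag.astype(np.uint8))
    for i in range(1,k):
        if st[i,4]<150: continue
        P=W[(l==i)&(c["range_z"]>0)]
        print(n,st[i],P.min(0).round(3),P.max(0).round(3))
        if P[:,2].max()>.16 and abs(np.median(P[:,1]))<.25 :
            np.save(f"mag_{n}.npy",P)
    # rim top & rail
    wh=(H[...,1]<60)&(H[...,2]>150)
    k,l,st,ce=cv2.connectedComponentsWithStats(wh.astype(np.uint8))
    for i in range(1,k):
        if st[i,4]<1500: continue
        P=W[(l==i)&(c["range_z"]>0)]
        if len(P)<500: continue
        r=cv2.minAreaRect(P[:,:2].astype(np.float32)); print(n,"white",st[i],r,np.median(P[:,2]))
for n in("top","scene"):
    P=np.load(f"mag_{n}.npy")
    for lo,hi in((.15,.162),(.162,.172),(.172,.19)):
        Q=P[(P[:,2]>lo)&(P[:,2]<hi)]
        if len(Q)>5: print(n,lo,len(Q),cv2.minAreaRect(Q[:,:2].astype(np.float32)),Q.min(0).round(3),Q.max(0).round(3))
# rail: points by height .17-.18 beyond bin
W=world(T); H=hsv(T); m=(W[...,2]>.165)&(W[...,2]<.185)&(H[...,1]<70)&(W[...,0]>.55)&(W[...,0]<.85)&(abs(W[...,1])<.35)
Q=W[m]; print("rail",len(Q),cv2.minAreaRect(Q[:,:2].astype(np.float32)),np.median(Q[:,2]))
E
python3 m.py
```

```text
top [156  92  47  57 690] [ 0.767  0.245 -0.003] [0.94  0.405 0.178]
top [ 291  145   47   73 2323] [ 0.58  -0.078  0.101] [0.749 0.029 0.188]
top [   0  201   74   58 1293] [ 0.477  0.603 -0.001] [0.626 0.817 0.118]
top [ 288  238   32   48 1194] [ 0.414 -0.047 -0.007] [0.537 0.034 0.057]
top [114 244  34  50 794] [0.39  0.392 0.045] [0.516 0.484 0.076]
top white [   5    0   76   56 3525] ((1.5453003644943237, 1.1826636791229248), (0.28783902525901794, 0.34549495577812195), 1.334348201751709) -0.7500512685313756
top white [  78    0   76   57 4022] ((1.545563817024231, 0.8400205373764038), (0.2864219844341278, 0.34424903988838196), 0.6998777389526367) -0.7499521723970013
top white [ 153    0   74   58 4071] ((1.5485912561416626, 0.49756136536598206), (0.28671395778656006, 0.33740249276161194), 0.022393474355340004) -0.7500512536885222
top white [ 227    0   74   58 4193] ((1.5492572784423828, 0.154252827167511), (0.33567219972610474, 0.29453766345977783), 89.95255279541016) -0.7498956476680381
top white [ 302    0   73   59 4248] ((1.5501896142959595, -0.19074246287345886), (0.2961
[... 2688 characters left out ...]
639), 85.43421936035156) [ 0.619 -0.078  0.172] [0.749 0.027 0.188]
scene 0.15 206 ((0.6445647478103638, -0.022079918533563614), (0.0983758419752121, 0.11425083130598068), 87.1900405883789) [ 0.587 -0.069  0.15 ] [0.704 0.029 0.162]
scene 0.162 250 ((0.6636077165603638, -0.02368459850549698), (0.10032530128955841, 0.16900700330734253), 86.09075927734375) [ 0.578 -0.077  0.162] [0.75  0.029 0.172]
scene 0.172 410 ((0.6837425231933594, -0.02488996833562851), (0.10138527303934097, 0.13292433321475983), 85.93326568603516) [ 0.614 -0.078  0.172] [0.752 0.027 0.185]
rail 275 ((0.7490550875663757, 0.08713941276073456), (0.13887153565883636, 0.3851688802242279), 12.05142593383789) 0.1749682103583159
```

```bash
cat > m2.py <<'E'
from h import *
T=dict(np.load("top0.npz")); S=dict(np.load("scene0.npz"))
def cast(c,uv,z):
    p=cv2.undistortPoints(np.array(uv,float).reshape(-1,1,2),c["K"],c["dist"]).reshape(-1,2)
    d=np.c_[p[:,0],-p[:,1],-np.ones(len(p))]@Rm(c["attitude"]).T; o=c["position"]
    return o+d*((z-o[2])/d[:,2])[:,None]
def mask(c,lo,hi):
    H=cv2.cvtColor(c["pixels"],cv2.COLOR_RGB2HSV).astype(int); h=H[...,0]
    hm=(h>lo)&(h<hi) if lo<hi else (h>lo)|(h<hi)
    return hm&(H[...,1]>120)&(H[...,2]>35)
if __name__=="__main__":
    up=T["pixels"][130:230,180:360]; 
    a=cv2.resize(up,None,fx=4.4,fy=4.4,interpolation=cv2.INTER_CUBIC)
    s=S["pixels"][170:290,215:415]; b=cv2.resize(s,None,fx=4,fy=4,interpolation=cv2.INTER_CUBIC)
    cv2.imwrite("pics/a.png",a[...,::-1]); cv2.imwrite("pics/b.png",b[...,::-1])
    W=world(T)
    # edges in the top view by colour: front (max row) and rear (min row) per column
    for nm,lo,hi,c0,c1 in(("mag",160,3,285,345),("blu",100,125,240,290),("yel",15,32,190,243)):
        m=mask(T,lo,hi); m[:135]=0; m[222:]=0; m[:,:c0]=0; m[:,c1:]=0
        cols=[u for u in range(c0,c1) if m[:,u].sum()>10]
        f=np.array([(u,np.nonzero(m[:,u])[0].max()+.5) for u in cols[4:-4]]); r=np.array([(u,np.nonzero(m[:,u])[0].min()-.5) for u in cols[4:-4]])
        F=cast(T,f,.166); Rr=cast(T,r,.179)
        for t,Q in(("front",F),("rear",Rr)):
            vx,vy,x,y=cv2.fitLine(Q[:,:2].astype(np.float32),cv2.DIST_HUBER,0,.01,.01).ravel()
            print(nm,t,"yaw",np.degrees(np.arctan2(-vx/np.sign(vy),abs(vy))).round(2),x.round(4),y.round(4))
        rows=range(160,200); L=cast(T,[(np.nonzero(m[v])[0].min()-.5,v) for v in rows],.179);R_=cast(T,[(np.nonzero(m[v])[0].max()+.5,v) for v in rows],.179)
        for t,Q in(("L",L),("R",R_)):
            vx,vy,x,y=cv2.fitLine(Q[:,:2].astype(np.float32),cv2.DIST_HUBER,0,.01,.01).ravel(); print(nm,t,"yaw",np.degrees(np.arctan(vy/vx)).round(2),x.round(4),y.round(4))
E
python3 m2.py
```

```text
mag front yaw -3.14 0.582 -0.0273
mag rear yaw -3.98 0.7463 -0.0387
mag L yaw -3.45 0.662 0.0261
mag R yaw -4.65 0.6662 -0.0732
blu front yaw -3.18 0.5906 0.0884
blu rear yaw -3.13 0.7558 0.0942
blu L yaw -3.94 0.6624 0.1424
blu R yaw -4.72 0.658 0.0429
yel front yaw -2.88 0.5991 0.2023
yel rear yaw -2.5 0.7646 0.2027
yel L yaw -4.2 0.6625 0.2575
yel R yaw -4.5 0.6711 0.151
```

View pics/a.png

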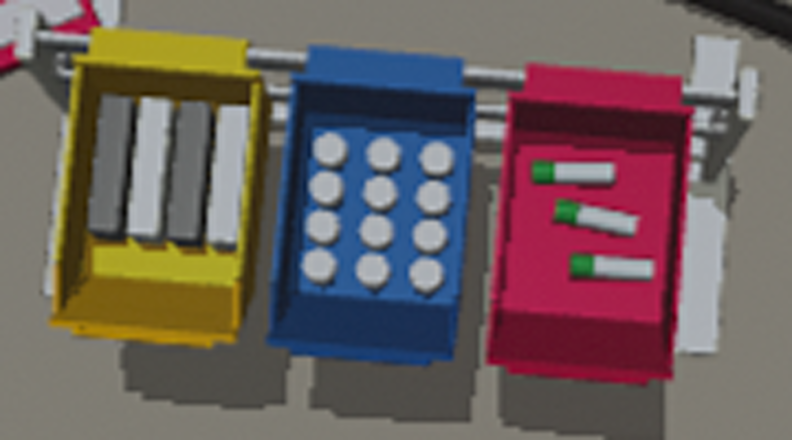

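View pics/b.png

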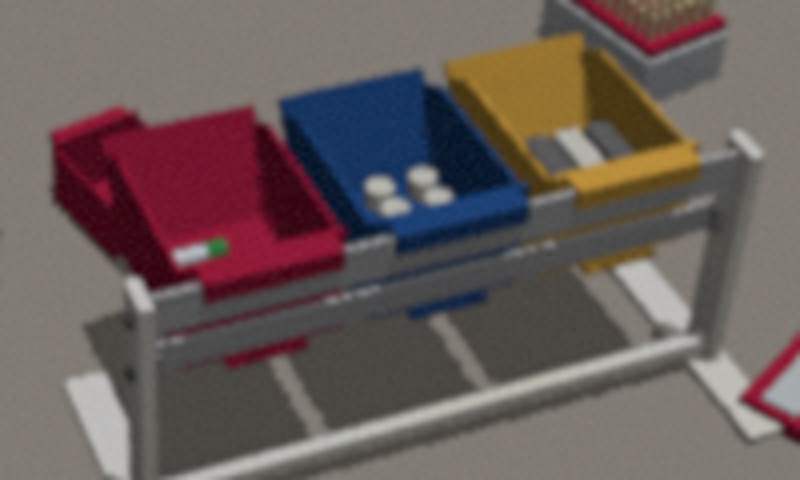

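Crop a shows the magenta bin at (490-690, 65-380) with three tubes on its floor. Crop b shows its lip over the rail at (270,265) and its foot under the bar at (265,350).

```bash
cat > m3.py <<'E'
from m2 import *
m=mask(S,160,3)
ps=np.radians(-4.25); u=np.array([np.cos(ps),np.sin(ps)]); v=np.array([-u[1],u[0]])
def prof(cols,fn,z):
    q=[]
    for c in cols:
        r=np.nonzero(m[195:247,c])[0]+195
        q.append((c,r.max()+.5 if fn=="max" else r.min()-.5))
    Q=cast(S,q,z)[:,:2]; return (Q@u).round(4),(Q@v).round(4)
a=prof(range(270,298,4),"max",.165); print("nib bottom rear u(+81)",a[0],np.median(a[0]))
a=prof(range(252,276,4),"min",.1635); print("front outer u(-85.4)",a[0],np.median(a[0]))
# heights by two views: right front-top corner etc: depth of wall tops
for n,c in(("top",T),("scene",S)):
    W=world(c); mm=mask(c,160,3); P=W[mm&(c["range_z"]>0)]; U=P[:,:2]@u; V=P[:,:2]@v
    fl=P[(U>.735)&(U<.748)&(abs(V-.0256)<.035)]; print(n,"flange z",np.median(fl[:,2]),len(fl))
    fr=P[(U>.584)&(U<.594)&(abs(V-.0256)<.035)]; print(n,"front top z",np.percentile(fr[:,2],[50,90]),len(fr))
    # tubes
    H=cv2.cvtColor(c["pixels"],cv2.COLOR_RGB2HSV).astype(int)
W=world(T); m2=(W[...,2]>.11)&(W[...,0]>.64)&(W[...,0]<.78)&(W[...,1]<-.2)&(W[...,1]>-.36); print("bottle",W[m2].min(0),W[m2].max(0))
g=mask(T,40,85); P=W[g&(W[...,1]<-.08)]; print("green",P.min(0),P.max(0))
E
python3 m3.py
```

```text
nib bottom rear u(+81) [0.7439 0.7439 0.7439 0.7439 0.7439 0.744  0.744 ] 0.7439
front outer u(-85.4) [0.5795 0.579  0.5785 0.5781 0.5815 0.581 ] 0.57925
top flange z 0.17850012343617705 156
top front top z [0.16548903 0.1683472 ] 116
scene flange z 0.17759857256558542 241
scene front top z [0.16405134 0.16842658] 131
bottle [ 0.69016497 -0.28397819  0.11004531] [ 0.73884621 -0.23505755  0.15476295]
green [ 0.44408307 -0.2332383  -0.00464992] [ 0.54672768 -0.11111367  0.05647212]
```

{"op": "carry_out", "data": {"motion": "0.0205 -0.0272 0.003 0 0 -6.52 140;0.0205 -0.0272 0.003 0 0 -6.52 140;0.0205 -0.0272 0.003 0 0 -6.52 140;0.0205 -0.0272 0.003 0 0 -6.52 140;0.0205 -0.0272 0.003 0 0 -6.52 140;0.0205 -0.0272 0.003 0 0 -6.52 140;0.0205 -0.0272 0.003 0 0 -6.52 140;0.0205 -0.0272 0.003 0 0 -6.52 140;0.0205 -0.0272 0.003 0 0 -6.52 140;0.0205 -0.0272 0.003 0 0 -6.52 140;0.0205 -0.0272 0.003 0 0 -6.52 140;0.0205 -0.0272 0.003 0 0 -6.52 140;0.0205 -0.0272 0.003 -0.37 -4.99 0 140;0.0205 -0.0272 0.003 -0.37 -4.99 0 140;0.0205 -0.0272 0.003 -0.37 -4.99 0 140;0.0205 -0.0272 0.003 -0.37 -4.99 0 140;0.0205 -0.0272 0.003 -0.37 -4.99 0 140;0.0205 -0.0272 0.003 -0.37 -4.99 0 140;0.0205 -0.0272 0.003 0 0 0 140;0.0205 -0.0272 0.003 0 0 0 140"}}

```text
time_s: 1.77
ee_pos: [0.5614, -0.0167, 0.2655]
eef_rot: [2.617, 0.0, 1.497]
force: [0.8, 1.1, 0.5]
grip_width: 0.0424
grip_force: 0.0
```

{"op": "carry_out", "data": {"motion": "0.004 -0.0002 -0.019 0 0 0 140;0.004 -0.0002 -0.019 0 0 0 140;0.004 -0.0002 -0.019 0 0 0 140;0.004 -0.0001 -0.019 0 0 0 140;0.004 -0.0001 -0.0185 0 0 0 140;0 0 0 0 0 0 140"}}

```text
time_s: 2.27
ee_pos: [0.5801, -0.016, 0.167]
eef_rot: [2.623, 0.0, 1.497]
force: [-0.9, 0.2, -0.4]
grip_width: 0.0427
grip_force: 0.0
```

```bash
python3 - <<'E'
from h import *
T=cam("top");S=cam("scene")
a=cv2.resize(T["pixels"][140:240,260:370],None,fx=4,fy=4,interpolation=cv2.INTER_CUBIC)
b=cv2.resize(S["pixels"][150:270,200:330],None,fx=3,fy=3,interpolation=cv2.INTER_CUBIC)
h=max(len(a),len(b)); im=np.zeros((h,a.shape[1]+b.shape[1],3),np.uint8); im[:len(a),:a.shape[1]]=a; im[:len(b),a.shape[1]:]=b
im=im[:, :800] if im.shape[1]>800 else im
cv2.imwrite("pics/c.png",cv2.convertScaleAbs(im[...,::-1],alpha=1.5))
E
```

```text
(no output)
```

View pics/c.png

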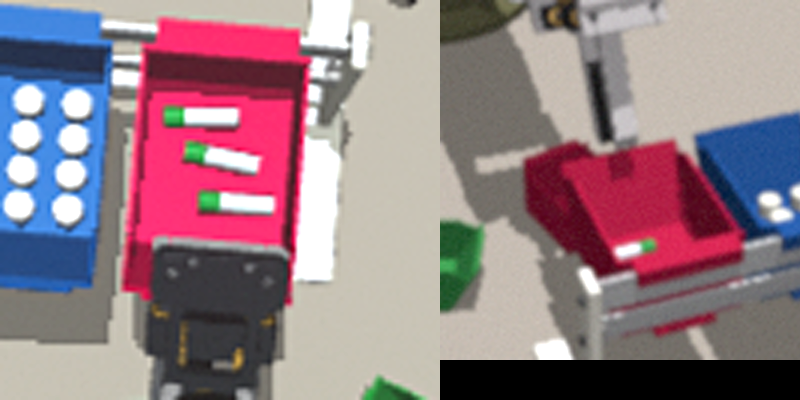

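The fingers straddle the front wall and sit centred across its width: body at (220,270) in the left part, finger shadow on the wall at (620,160) in the right part.

```bash
python3 -c "
from h import *
o=ctrl.get_obs();print(o['ee_pos'],o['eef_rot'],o['force'])"
```

```text
[ 0.58118698 -0.01602158  0.1708665 ] [2.61877711e+00 2.00413445e-04 1.49720004e+00] [0.17106352 0.26684771 0.72157994]
```

{"op": "carry_out", "data": {"motion": "0.0025 -0.0004 -0.0043 0 0 0 140;0.0025 -0.0004 -0.0043 0 0 0 140;0.0025 -0.0004 -0.0043 0 0 0 140;0.0025 -0.0004 -0.0043 0 0 0 140;0.0025 -0.0004 -0.0043 0 0 0 140;0.0025 -0.0004 -0.0043 0 0 0 140;0.0025 -0.0003 -0.0043 0 0 0 140;0.0025 -0.0003 -0.0043 0 0 0 140;0 0 0 0 0 0 140;0 0 0 0 0 0 140;0 0 0 0 0 0 140"}}

```text
time_s: 3.28
ee_pos: [0.6014, -0.019, 0.1366]
eef_rot: [2.618, 0.0, 1.497]
force: [-0.5, 0.2, 0.1]
grip_width: 0.0421
grip_force: 0.0
```

{"op": "carry_out", "data": {"motion": "0 0 0 0 0 0 170;0 0 0 0 0 0 190;0 0 0 0 0 0 205;0 0 0 0 0 0 215;0 0 0 0 0 0 220;0 0 0 0 0 0 220", "grip_force": 4}}

```text
time_s: 3.78
ee_pos: [0.6014, -0.019, 0.1366]
eef_rot: [2.618, 0.0, 1.497]
force: [0.1, 0.1, 0.5]
grip_width: 0.0131
grip_force: 0.0
```

{"op": "carry_out", "data": {"motion": "0 0 0 0 0 0 226;0 0 0 0 0 0 226;0 0 0 0 0 0 226"}}

```text
time_s: 4.03
ee_pos: [0.6014, -0.0191, 0.1366]
eef_rot: [2.618, 0.0, 1.497]
force: [-0.4, -0.3, -0.0]
grip_width: 0.0108
grip_force: 0.0
```

{"op": "carry_out", "data": {"motion": "0 0 0 0 0 0 232;0 0 0 0 0 0 232;0 0 0 0 0 0 232"}}

```text
time_s: 4.28
ee_pos: [0.6014, -0.0191, 0.1366]
eef_rot: [2.618, 0.0, 1.497]
force: [-0.7, -0.1, -0.8]
grip_width: 0.0088
grip_force: 4.0
```

{"op": "carry_out", "data": {"motion": "0 0 0 0 0 0 255;0 0 0 0 0 0 255;0 0 0 0 0 0 255;0 0 0 0 0 0 255", "grip_force": 25}}

```text
time_s: 4.62
ee_pos: [0.6014, -0.0191, 0.1365]
eef_rot: [2.618, 0.0, 1.497]
force: [1.1, -0.5, -0.2]
grip_width: 0.0087
grip_force: 25.0
```

```bash
python3 - <<'E'
import numpy as np
prev=np.zeros(2)
for t in range(1,21):
    a=np.radians(t);c,s=np.cos(a),np.sin(a);sl=10*s+min(1.2,.3*t)
    l=np.array([sl,-sl*np.tan(a)]); r=np.array([-141.5,-38.45])
    p=np.array([r[0]*c+r[1]*s,-r[0]*s+r[1]*c])-r+l
    d=p-prev; prev=p
    print(t,(p).round(2),"row",(d[0]*.99725/1e3).round(5),(-d[0]*.0741/1e3).round(5),(d[1]/1e3).round(5),"foot",np.round(l+[2+-2*c-67*s,2*s-67*c],1))
E
```

```text
1 [-0.17  2.47] row -0.00017 1e-05 0.00247 foot [ -0.7 -67. ]
2 [-0.31  4.93] row -0.00013 1e-05 0.00246 foot [ -1.4 -66.9]
3 [-0.4   7.38] row -9e-05 1e-05 0.00246 foot [ -2.1 -66.9]
4 [-0.44  9.83] row -4e-05 0.0 0.00245 foot [ -2.8 -66.8]
5 [-0.74 12.3 ] row -0.0003 2e-05 0.00247 foot [ -3.8 -66.8]
6 [-1.   14.77] row -0.00026 2e-05 0.00247 foot [ -4.7 -66.7]
7 [-1.21 17.23] row -0.00021 2e-05 0.00247 foot [ -5.7 -66.6]
8 [-1.38 19.7 ] row -0.00017 1e-05 0.00247 foot [ -6.7 -66.4]
9 [-1.51 22.17] row -0.00013 1e-05 0.00247 foot [ -7.7 -66.3]
10 [-1.59 24.64] row -8e-05 1e-05 0.00247 foot [ -8.7 -66.2]
11 [-1.63 27.1 ] row -4e-05 0.0 0.00246 foot [ -9.6 -66. ]
12 [-1.62 29.56] row 1e-05 -0.0 0.00246 foot [-10.6 -65.8]
13 [-1.57 32.02] row 5e-05 -0.0 0.00246 foot [-11.6 -65.6]
14 [-1.48 34.47] row 9e-05 -1e-05 0.00245 foot [-12.5 -65.4]
15 [-1.34 36.92] row 0.00014 -1e-05 0.00245 foot [-13.5 -65.2]
16 [-1.16 39.36] row 0.00018 -1e-05 0.00244 foot [-14.4 -65. ]
17 [-0.94 41.79] row 0.00022 -2e-05 0.00243 foot [-15.4 -64.7]
18 [-0.67 44.21] row 0.00027 -2e-05 0.00242 foot [-16.3 -64.5]
19 [-0.35 46.63] row 0.00031 -2e-05 0.00241 foot [-17.2 -64.2]
20 [ 0.   49.03] row 0.00036 -3e-05 0.0024 foot [-18.2 -64. ]
```

{"op": "carry_out", "data": {"motion": "-0.0002 0 0.00245 0.074 0.997 0 255;-0.0001 0 0.00245 0.074 0.997 0 255;-0.0001 0 0.00245 0.074 0.997 0 255;0 0 0.00245 0.074 0.997 0 255;-0.0003 0 0.00247 0.074 0.997 0 255;0 0 0 0 0 0 255;0 0 0 0 0 0 255"}}

```text
time_s: 5.2
ee_pos: [0.6007, -0.019, 0.1486]
eef_rot: [2.705, 0.0, 1.497]
force: [1.7, 0.0, -1.2]
grip_width: 0.0086
grip_force: 25.0
```

{"op": "carry_out", "data": {"motion": "-0.0003 0 0.00247 0.074 0.997 0 255;-0.0002 0 0.00247 0.074 0.997 0 255;-0.0002 0.0001 0.00247 0.074 0.997 0 255;-0.0001 0 0.00247 0.074 0.997 0 255;-0.0001 0 0.00247 0.074 0.997 0 255;0 0 0 0 0 0 255;0 0 0 0 0 0 255"}}

```text
time_s: 5.78
ee_pos: [0.5998, -0.0189, 0.1608]
eef_rot: [2.791, 0.0, 1.497]
force: [1.4, 0.1, -0.6]
grip_width: 0.0088
grip_force: 25.0
```

{"op": "carry_out", "data": {"motion": "0 0 0.00246 0.074 0.997 0 255;0 0 0.00246 0.074 0.997 0 255;0 0 0.00246 0.074 0.997 0 255;0.0001 0 0.00245 0.074 0.997 0 255;0.0001 0 0.00245 0.074 0.997 0 255;0 0 0 0 0 0 255;0 0 0 0 0 0 255"}}

```text
time_s: 6.37
ee_pos: [0.6, -0.0189, 0.1731]
eef_rot: [2.878, 0.0, 1.497]
force: [2.0, -0.5, -0.2]
grip_width: 0.0086
grip_force: 25.0
```

{"op": "carry_out", "data": {"motion": "0.0002 0 0.00244 0.074 0.997 0 255;0.0002 0 0.00243 0.074 0.997 0 255;0.0003 0 0.00242 0.074 0.997 0 255;0.0003 0 0.00241 0.074 0.997 0 255;0.0004 0 0.0024 0.074 0.997 0 255;0 0 0 0 0 0 255;0 0 0 0 0 0 255;0 0 0 0 0 0 255"}}

```text
time_s: 7.03
ee_pos: [0.6013, -0.0189, 0.1852]
eef_rot: [2.966, 0.0, 1.497]
force: [1.6, 0.1, -0.6]
grip_width: 0.0089
grip_force: 25.0
```

```bash
python3 - <<'E'
from h import *
o=ctrl.get_obs();print(o['ee_pos'],o['eef_rot'],o['force'],o['moment'])
T=cam("top");S=cam("scene")
a=cv2.resize(T["pixels"][140:230,275:355],None,fx=4,fy=4,interpolation=cv2.INTER_CUBIC)
b=cv2.resize(S["pixels"][180:300,215:330],None,fx=4,fy=4,interpolation=cv2.INTER_CUBIC)
h=max(len(a),len(b)); im=np.zeros((h,a.shape[1]+b.shape[1],3),np.uint8); im[:len(a),:a.shape[1]]=a; im[:len(b),a.shape[1]:]=b
print(im.shape);cv2.imwrite("pics/d.png",cv2.convertScaleAbs(im[...,::-1],alpha=1.5))
E
```

```text
[ 0.60133927 -0.01892258  0.18521162] [2.96561684e+00 5.21971749e-05 1.49730205e+00] [ 1.57621631  0.10137661 -0.58888651] [-0.10134221 -0.14091704 -0.02367538]
(480, 780, 3)
```

View pics/d.png

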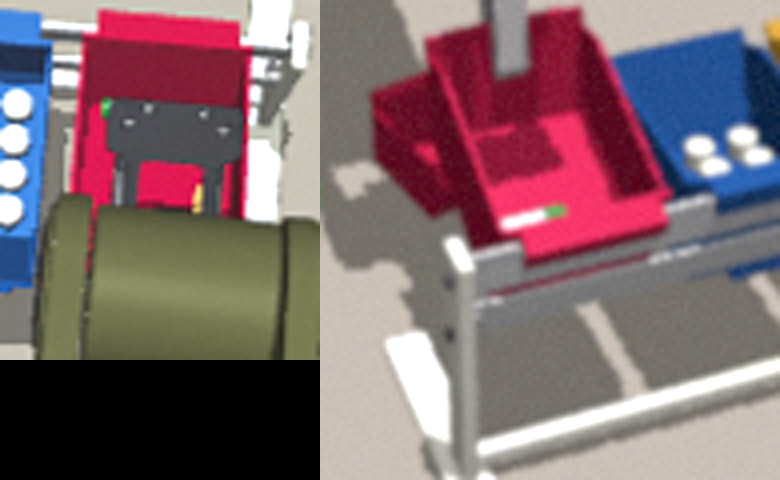

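The foot no longer shows below the bar, and the lip still sits over the rail at (590,240). All tubes are inside. Next I lift straight up.

{"op": "carry_out", "data": {"motion": "0.0006 0 0 0 0 0 255;0 0 0.001 0 0 0 255;0 0 0.001 0 0 0 255;0 0 0.0015 0 0 0 255;0 0 0.0015 0 0 0 255;0 0 0.002 0 0 0 255;0 0 0.002 0 0 0 255;0 0 0 0 0 0 255"}}

```text
time_s: 7.8
ee_pos: [0.6021, -0.0189, 0.1951]
eef_rot: [2.966, 0.0, 1.497]
force: [-0.1, 0.4, -1.7]
grip_width: 0.0085
grip_force: 25.0
```

{"op": "carry_out", "data": {"motion": "0 0 0.002 0 0 0 255;0 0 0.003 0 0 0 255;0 0 0.003 0 0 0 255;0 0 0.004 0 0 0 255;0 0 0.005 0 0 0 255;0 0 0.006 0 0 0 255;0 0 0.006 0 0 0 255;0 0 0.006 0 0 0 255;0 0 0.003 0 0 0 255;0 0 0 0 0 0 255"}}

```text
time_s: 8.63
ee_pos: [0.6022, -0.019, 0.2336]
eef_rot: [2.965, 0.0, 1.497]
force: [0.7, -0.4, -1.6]
grip_width: 0.0089
grip_force: 25.0
```

{"op": "carry_out", "data": {"motion": "-0.005 0 0.001 0 0 0 255;-0.010 0 0.001 0 0 0 255;-0.015 0 0.001 0 0 0 255;-0.015 0 0.001 0 0 0 255;-0.015 0 0 -0.074 -0.997 0 255;-0.015 0 0 -0.074 -0.997 0 255;-0.015 -0.004 0 -0.148 -1.994 0 255;-0.010 -0.008 0 -0.148 -1.994 0 255;-0.006 -0.012 0 -0.148 -1.994 0 255;-0.004 -0.016 0 -0.148 -1.994 0 255;-0.004 -0.018 0 -0.148 -1.994 0 255;-0.004 -0.018 0 -0.148 -1.994 0 255;-0.004 -0.018 0 -0.148 -1.994 0 255;-0.004 -0.018 0 -0.148 -1.994 0 255;-0.004 -0.018 0 -0.148 -1.994 0 255;-0.004 -0.018 0 0 0 -0.8 255;-0.004 -0.018 0 0 0 -1 255;-0.004 -0.018 0 0 0 -1 255;-0.004 -0.018 0 0 0 -1 255;-0.004 -0.018 0 0 0 -1 255"}}

```text
time_s: 10.3
ee_pos: [0.4512, -0.2396, 0.2363]
eef_rot: [2.618, 0.0, 1.413]
force: [0.3, -0.3, 0.1]
grip_width: 0.0087
grip_force: 25.0
```

{"op": "carry_out", "data": {"motion": "-0.002 -0.018 0 0 0 -1.2 255;-0.002 -0.018 -0.003 0 0 -1.2 255;-0.002 -0.018 -0.006 0 0 -1.2 255;-0.0015 -0.018 -0.01 0 0 -1.2 255;-0.0015 -0.018 -0.012 0 0 -1.2 255;-0.0015 -0.016 -0.012 0 0 -1.2 255;-0.0015 -0.014 -0.012 0 0 -1.2 255;-0.0015 -0.010 -0.012 0 0 -1.2 255;-0.001 -0.007 -0.012 0 0 -0.9 255;-0.0005 -0.0034 -0.012 0 0 -0.45 255;0 0 -0.012 0 0 0 255;0 0 -0.012 0 0 0 255;0 0 -0.012 0 0 0 255;0 0 -0.012 0 0 0 255;0 0 -0.010 0 0 0 255;0 0 -0.008 0 0 0 255;0 0 -0.006 0 0 0 255;0 0 -0.003 0 0 0 255;0 0 0 0 0 0 255;0 0 0 0 0 0 255"}}

```text
time_s: 11.97
ee_pos: [0.4371, -0.3794, 0.0708]
eef_rot: [2.617, 0.0, 1.222]
force: [-0.2, -0.4, -1.0]
grip_width: 0.0085
grip_force: 25.0
```

```bash
python3 - <<'E'
from h import *
o=ctrl.get_obs();print(o['ee_pos'],o['eef_rot'],o['force'],o['qpos'].round(2))
T=cam("top");S=cam("scene")
a=cv2.resize(T["pixels"][140:310,350:500],None,fx=2.5,fy=2.5,interpolation=cv2.INTER_CUBIC)
b=cv2.resize(S["pixels"][140:330,40:210],None,fx=2.3,fy=2.3,interpolation=cv2.INTER_CUBIC)
h=max(len(a),len(b)); im=np.zeros((h,a.shape[1]+b.shape[1],3),np.uint8); im[:len(a),:a.shape[1]]=a; im[:len(b),a.shape[1]:]=b
print(im.shape);cv2.imwrite("pics/e.png",cv2.convertScaleAbs(im[...,::-1],alpha=1.3))
E
```

```text
[ 0.43707614 -0.37944786  0.07083176] [2.61731724e+00 3.90073010e-04 1.22234342e+00] [-0.2477752  -0.37386282 -1.02808402] [-0.9   0.33  1.94  0.59  0.49 -1.03]
(437, 766, 3)
```

View pics/e.png

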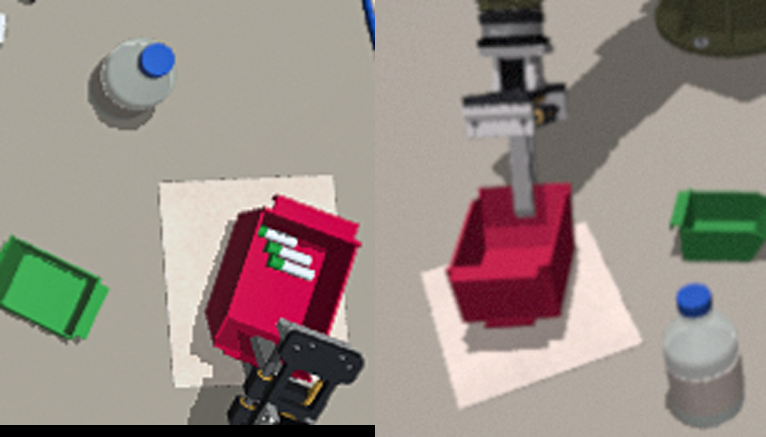

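The bin hangs level over the pad with three tubes inside at its rear, at (285,255) in the left part. Its apparent offset is perspective.

{"op": "carry_out", "data": {"motion": "0 0 -0.004 0 0 0 255;0 0 -0.006 0 0 0 255;0 0 -0.006 0 0 0 255;0 0 -0.006 0 0 0 255;0 0 -0.004 0 0 0 255;0 0 -0.003 0 0 0 255;0 0 -0.002 0 0 0 255;0 0 -0.001 0 0 0 255;0 0 0 0 0 0 255;0 0 0 0 0 0 255"}}

```text
time_s: 12.9
ee_pos: [0.437, -0.3794, 0.0387]
eef_rot: [2.617, 0.0, 1.222]
force: [-0.4, -0.3, -1.8]
grip_width: 0.0093
grip_force: 25.0
```

{"op": "carry_out", "data": {"motion": "0 0 -0.001 0 0 0 255;0 0 -0.001 0 0 0 255;0 0 -0.0005 0 0 0 255;0 0 -0.0005 0 0 0 255;0 0 0 0 0 0 255;0 0 0 0 0 0 255"}}

```text
time_s: 13.4
ee_pos: [0.4369, -0.3793, 0.0355]
eef_rot: [2.618, 0.0, 1.222]
force: [-0.3, 0.1, -1.2]
grip_width: 0.0087
grip_force: 25.0
```

{"op": "carry_out", "data": {"motion": "0 0 -0.0005 0 0 0 255;0 0 -0.0005 0 0 0 255;0 0 0 0 0 0 255;0 0 0 0 0 0 255"}}

```text
time_s: 13.73
ee_pos: [0.437, -0.3794, 0.0346]
eef_rot: [2.618, 0.0, 1.222]
force: [0.1, 0.6, -1.1]
grip_width: 0.0086
grip_force: 25.0
```

{"op": "carry_out", "data": {"motion": "0 0 -0.0005 0 0 0 255;0 0 0 0 0 0 255;0 0 0 0 0 0 255"}}

```text
time_s: 13.98
ee_pos: [0.4371, -0.3795, 0.0345]
eef_rot: [2.617, 0.0, 1.222]
force: [-3.4, 1.9, 5.2]
grip_width: 0.0085
grip_force: 25.0
```

{"op": "carry_out", "data": {"motion": "0 0 0 0 0 0 255;0 0 0 0 0 0 255;0 0 0 0 0 0 225;0 0 0 0 0 0 220;0 0 0 0 0 0 200;0 0 0 0 0 0 160;0 0 0 0 0 0 150;0 0 0 0 0 0 150;0 0 0 0 0 0 150", "grip_force": 4}}

```text
time_s: 14.73
ee_pos: [0.437, -0.3794, 0.034]
eef_rot: [2.618, 0.0, 1.222]
force: [0.3, 0.3, -0.2]
grip_width: 0.038
grip_force: 0.0
```

{"op": "carry_out", "data": {"motion": "-0.0014 0.0005 0.0026 0 0 0 150;-0.0028 0.001 0.0052 0 0 0 150;-0.0047 0.0017 0.0087 0 0 0 150;-0.0047 0.0017 0.0087 0 0 0 150;-0.0047 0.0017 0.0087 0 0 0 150;-0.007 0.0026 0.013 0 0 0 150;-0.007 0.0026 0.013 0 0 0 150;-0.007 0.0026 0.013 0 0 0 150;-0.007 0.0026 0.013 0 0 0 150;-0.007 0.0026 0.013 0 0 0 150;-0.007 0.0026 0.02 0 0 0 150;0 0.01 0.025 0 0 0 150;0 0.01 0.025 0 0 0 150;0 0 0 0 0 0 150;0 0 0 0 0 0 150"}}

```text
time_s: 15.98
ee_pos: [0.3767, -0.3372, 0.2045]
eef_rot: [2.615, 0.002, 1.223]
force: [0.3, 0.4, -0.5]
grip_width: 0.0388
grip_force: 0.0
```

```bash
python3 - <<'E'
from h import *
from m2 import mask
o=ctrl.get_obs();print(o['ee_pos'],o['force'])
T=cam("top");S=cam("scene")
cv2.imwrite("pics/f.png",np.hstack([T["pixels"][80:320,150:550],S["pixels"][120:360,40:420]])[...,::-1])
W=world(T);m=mask(T,160,3);m[:, :400]=0
P=W[m&(W[...,1]<-.3)&(W[...,1]>-.55)&(W[...,0]<.7)]
fl=P[(P[:,2]<.02)]; print("floor",len(fl),fl.min(0),fl.max(0),cv2.minAreaRect(fl[:,:2].astype(np.float32)))
print("top z",np.percentile(P[:,2],[50,90,99]))
E
```

```text
[ 0.37671512 -0.33717989  0.20445763] [ 0.26274974  0.42095718 -0.54458279]
floor 1056 [ 0.40313847 -0.46721682 -0.0016167 ] [ 0.57297551 -0.33827227  0.01998854] ((0.4886600375175476, -0.4082733392715454), (0.12242307513952255, 0.1381283700466156), 70.52326965332031)
top z [0.03357913 0.07291718 0.07910292]
```

View pics/f.png

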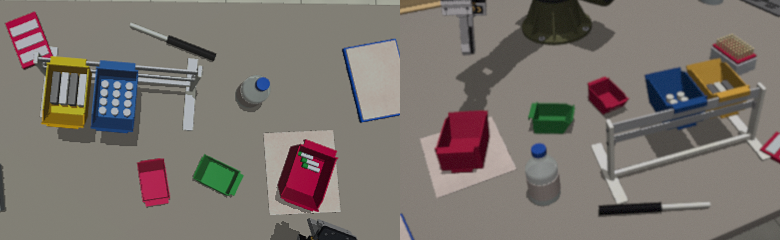

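The bin stands flat on the pad at (305,175) with three tubes inside, and the other things are undisturbed.

```bash
python3 -c "
from station import ctrl
print(ctrl.hand_in())"
```

```text
the job is handed in; nothing more can be done
None
```

The magenta bin now stands flat on the white pad with all three tubes inside, the other bins, tip rack and bottle show no disturbance, and the job is handed in at about 16 s of the 64 s allowed.

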